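# Close the bench caliper on a heat sink to its gauging force

## Task

First take the green terminal block that was left between the jaws of the bench caliper off the bed and put it in the blue bin. Then slide the jaw with the orange tab along until it pushes the black heat sink against the sprung anvil and the dial needle stands in the green band, never letting it run into the red, and let go so that the heat sink stays clamped square and flat on the bed. Leave the network unit, the spare heat sink and the screwdriver where they are.

Things in the scene. Friction and masses are not known exactly. Their poses are not given: they have to be found in the camera images.
- gauge: The bench caliper, fixed: grey bed 120 (x) by 330 (y) by 20 mm high. Origin: centre of the bed's underside, so the bed's top is at z = 20. x points away from the robot; the jaws close along +y. A steel guide beam 14 wide and 12 high runs along y at x = 42. On the bed only the orange tab stands higher than 53 mm over the table.
- lamp (a point): Middle of the underside of the lamp panel that hangs over the whole bed, 214 mm over the table (axes as the gauge's). The panel spans x +-23, y +-165, 19 high, on two rear posts at gauge x = 53, y = +-150. An upright gripper does not fit under it: reach in from the robot's side, tool leaning 30 to 45 degrees, fingers pointing away and down.
- jaw: Steel sliding jaw; moves along the gauge's y only, with about 8 N of friction, and stays where it is left. Origin: on its contact face (towards +y), level with the bed's top, at gauge x = 0. The face spans x -42 to +30, z +1 to +30; the jaw is 22 mm thick behind it. Gauge y of the origin: -125 fully open, +60 at the far stop.
- jaw_tab (a point): Grip point of the jaw's orange tab, to be pinched along the gauge's y. The tab is 22 (x) by 14 (y) mm and stands from 49 to 95 mm over the table; this point is on its axis, 78 mm over the table, 11 mm behind the jaw's contact face (jaw frame -5, -11, +58).
- anvil: The sprung steel anvil facing the jaw: 72 mm wide (gauge x -42 to +30), 27 high. Origin: on its contact face (towards -y), at gauge x = -8, level with the bed's top. Untouched, it stands at gauge y = +70; it yields along +y against a spring of 600 N/m, at most 11 mm.
- needle (a joint): Black needle of the face-up force dial (radius 31 mm, centre at gauge x = -8, y = +125, z = 50), driven by the anvil: 0.25 rad per mm it yields. 0: untouched, pointing along the gauge's -x (to the robot); grows clockwise seen from above. Green band 1.0 to 2.0 rad (anvil 4 to 8 mm in, 2.4 to 4.8 N), red from 2.3 rad (9.2 mm).
- heatsink: The part to be gauged: black heat sink with fins on top, 60 (x) by 40 (y) by 25 mm high, about 0.13 kg, lying on the bed between anvil and jaw, within about 6 degrees of square. Its 40 mm width lies between the jaws. Origin: centre of its underside; z up.
- connector: The green terminal block, 36 (x) by 20 (y) by 22 mm high, about 30 g, lying on the bed between the heat sink and the jaw, its 20 mm width roughly along the gauge's y. Origin: centre of its underside; z up.
- bin: The blue open-topped parts bin, fixed to the table: 150 (x) by 130 (y) by 45 mm high outside, walls and floor 5 mm. Origin: centre of its underside. It stands left or right of the caliper.
- bin_in (a point): Centre of the bin's inner floor, 5 mm over the table; axes as the bin's.
- switch_unit: Bystander: black network unit with an aluminium front and green strip, 75 by 55 by 110 mm high. Origin: centre of its underside. It stands on the side of the caliper where the bin is not.
- spare_sink: Bystander: another black heat sink, 60 by 40 by 25 mm, on the table beyond the caliper. Origin: centre of its underside.
- driver: Bystander: screwdriver with a green handle, 200 mm long, 26 mm thick, lying along its x on the table beyond the caliper. Origin: under its middle.
Mind the look-alikes: they are no part of the job. What is shaped like the heatsink but brown or turquoise is not meant. There is more than one size of the connector; the job needs the larger.

How it is judged (in metres and radians):
On the way, in this order (a step that is already met when the one before it is completed fails the run):
1. the green terminal block lies in the blue bin, let go (x of connector in the frame of bin_in between -0.068 and 0.068 m and y of connector in the frame of bin_in between -0.058 and 0.058 m and z of connector in the frame of bin_in below 0.03 m and contact force between connector and the fingers below 0.2 N and linear speed of connector below 0.02 m/s), for 0.2 s.
2. the jaw presses the heat sink on the anvil and the needle stands in the green band (value of joint needle between 1 and 2 rad and contact force between each of jaw, anvil and heatsink above 1 N), for 0.2 s.
At the end, for the whole second after the job is handed in: Green block in the bin, let go. Heat sink at rest, flat on the bed (4 mm, 0.06 rad), square to the jaws (0.06 rad), within 30 mm of the bed's centre line, pressed by jaw and anvil with over 1 N each; needle at 1.0 to 2.0 rad (all of step 1 and all of step 2 and angle between the y axis of heatsink and the y axis of gauge, either way round below 0.06 rad and angle between heatsink's own z axis and vertical below 0.06 rad and x of heatsink in the frame of gauge between -0.03 and 0.03 m and z of heatsink in the frame of gauge between 0.016 and 0.024 m and linear speed of heatsink below 0.01 m/s); the robot touches nothing.
It fails at once if the needle runs into the red (past 2.3 rad) (value of joint needle above 2.3 rad).
It fails at once if a bystander (network unit, spare heat sink, screwdriver) is moved more than 20 mm (distance of any of switch_unit, spare_sink, driver from where it was at the start of the episode above 0.02 m).
It also fails if it takes over 70 s, if anything falls off the work surface, if the arm or the gripper's body presses on something with over 40 N, if the wrist force passes 120 N, or if a joint passes its speed limit or range.

## Robot

A 6-joint arm with a two-finger parallel gripper is mounted at the origin on the work surface. World frame = base frame: x ahead of the robot, y to its left, z up, the work surface at z = 0. Lengths are in m, angles in degrees, forces in N, time in s.
With the tool pointing down it reaches from about 0.25 to 0.725 m from the base axis. Payload 9.7 kg.
Tool frame: the origin (TCP) lies between the finger pads; the fingertips stand 19 mm ahead of it and the grasp point (between the pads) is the TCP; z points along the fingers, y is the line along which they close (so a half turn about z gives the same grasp; the last joint's range is limited). The gripper opens to 85 mm and grips with 20 to 120 N. Pads are 22 mm wide; open, the fingers measure 114 mm over their backs; the gripper's body (76 mm by 85 mm) begins 54 mm behind the grasp point. The pads swing forward as they close: fully open they stand 13 mm farther back than shut.
Start: joints at [-74.714, 4.979, 10.078, 95.1, 0, 90], TCP at [0.145, -0.531, 0.25] pointing down, gripper open.
Joint ranges: [-179.16, 179.16], [-48.56, 103.87], [-65.8, 70.77], [-126.05, 130.52], [-82.76, 87.17], [-180, 180]. Speed limits (degrees/s): [127.2, 127.2, 147.25, 180, 180, 180].

## Interface

Orientations are given as [roll, pitch, yaw] about the fixed x, y, z axes, in that order (R = Rz(yaw) Ry(pitch) Rx(roll)).
In Python, from workcell import bot gives the robot as it stands. The module is installed in compiled form; this text tells all that it offers.
- The arm moves only by the shell command python3 -m crank 'ROWS' [OPENING] [FORCE]. ROWS is JSON, a list that holds one entry, the list of rows, each a list of 6 numbers: the shift along the world's x, y, z as a fraction of full scale, then the turn, a rotation vector about the world's x, y, z as a fraction of full scale. In form: [[[x, y, z, wx, wy, wz], ...]]. A call has 1 to 20 rows; each row shifts and turns the commanded pose from where the row before left it; what a row does not reach is not made up. Full scale, the value 1, is 20 mm for a shift and 0.12 rad for a turn. A row lasts 1/12 s, in which the tool goes at most 41.7 mm and 7.16 degrees, less where a joint would pass 70% of its speed; a pose out of reach is approached as far as the arm can. A call with a number of a shift or a turn outside -1 to 1 is refused whole. A call with a gripper value outside its range is refused whole. OPENING is the opening, from 0 (shut) to 1 (fully open), set as the call begins (- or left out, the last holds). The fingers move at their own pace and stop on an object; FORCE is the grip in N (left out, the last holds). Time passes only in rows, so rows that do not move let the fingers close. It gives the time, the measured TCP pose, the force, the opening and the grip force at its end, in the units of the state.
- bot.get_obs(): the state, without advancing time (a new reading comes with each control period).
- bot.camera(name): name is "scene" or "side" or "wrist"; returns the picture (384x512x3 uint8, red, green, blue); there is no depth.
- bot.camera_model(name): a dict with "vertical_fov" (degrees; the focal length in pixels is half the picture's height over the tangent of half this angle, whatever the lens; pixels are square), "cx", "cy" (the principal point, pixels), "R" (3x3) and "t" (3): a world point X has camera coordinates R X + t. Camera axes: x right, y down, z forward; pixel columns grow to the right and rows downward; lengths in m; the calibration is good to about 2 mm. A picture is of the moment at which its call begins: read the wrist's pose just before it. camera_model takes no time and is no camera call; for the wrist camera it gives the pose at the moment of the call.
- bot.job_done(): hands the job in; it is judged then, once.
The state is a dict: "time": time; "q": joint angles; "qd": joint speeds; "joint_efforts": joint torques, N m; "ee_pos": TCP position; "tcp_rot": TCP orientation; "wrist_force": force on the tool from outside, world axes, zero at the start; "torque": the same for the moment, N m; "opening": finger opening in m; "grasp_force": force on a finger pad.
Only numpy, scipy, OpenCV 4.12 (cv2) and the standard library are available. Lean on these libraries where they do the work, as an engineer would, in place of code of your own. Each camera call takes 0.05 s, during which the arm holds its last target. There are 200 camera calls.

## Working session

There is one attempt and no reset: what is moved stays moved. The work goes in short steps, Python scripts to look and compute and a shell command to move; the robot and the scene stay as the last step left them, time stands still between calls to the robot, and variables do not carry over. Pictures are saved under pics/ and viewed, at most 10 in all, crops included, and the job is handed in when it is done.

```bash
mkdir -p pics
python3 - <<'E'
from workcell import bot
import cv2,numpy as np
print(bot.get_obs())
ims=[]
for n in("scene","side"):
    m=bot.camera_model(n);print(n,m)
    im=bot.camera(n);cv2.imwrite(f'pics/{n}0.png',im[:,:,::-1])
E
```

```text
{'time': 0.0, 'q': array([-7.47130867e+01,  5.01041058e+00,  1.00331044e+01,  9.50985816e+01,
       -7.11443396e-04,  9.00018127e+01]), 'qd': array([-0.00829269,  0.04453426,  0.04763906,  0.07639575, -0.02144446,
        0.06769427]), 'joint_efforts': array([-1.46326016e-03, -5.20384705e+01,  4.64807689e+01,  1.60738971e-02,
       -1.58053090e-04, -6.68835334e-07]), 'ee_pos': array([ 0.14495151, -0.5303419 ,  0.24957757]), 'tcp_rot': array([-1.79924112e+02,  7.13843730e-04,  1.52851016e+01]), 'wrist_force': array([0.3502529 , 0.08677948, 0.2213472 ]), 'torque': array([-0.04863529, -0.00196984,  0.03273107]), 'grasp_force': 0.0, 'opening': 0.0855072349834436}
scene {'vertical_fov': 49.66851455319456, 'cx': 259.2492991571804, 'cy': 189.2582661387109, 'R': array([[ 0.31361864,  0.94935653,  0.019119  ],
       [ 0.64910738, -0.19964918, -0.73402984],
       [-0.69303893,  0.24261573, -0.67884803]]), 't': array([-0.1631819 , -0.2466177 ,  1.44442613])}
side {'vertical_fov': 57.794889424060884, 'cx': 257.0392457969594, 'cy': 187.31425133986457, 'R': array([[-0.99896173, -0.04281784, -0.01555929],
       [-0.00821456,  0.50522996, -0.86294566],
       [ 0.04481048, -0.86192187, -0.50505713]]), 't': array([0.55667547, 0.12941996, 0.97496717])}
```

View pics/scene0.png

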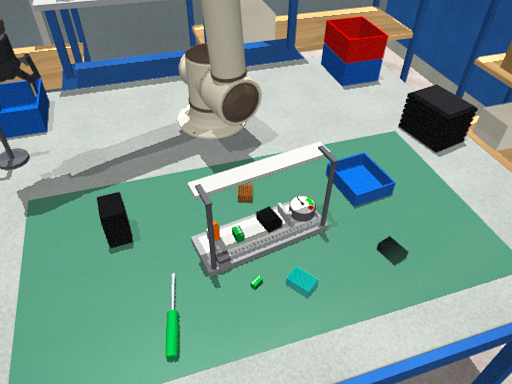

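View pics/side0.png

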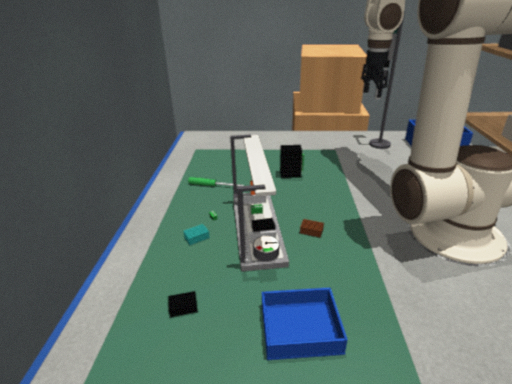

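Scene view: candidates for the terminal block are the one on the bed (238,234), the small one on the table (257,282) and the driver handle (172,335). Candidates for the heat sink are the black one on the bed (269,218), the spare (392,250), brown (245,193) and turquoise (302,280). I choose the two that lie on the bed. The bin is at (360,178), on the +y side, and the network unit is at (115,220). I'll check with a close crop.

Run:
```python
import cv2,numpy as np
a=cv2.imread('pics/scene0.png')[140:280,180:345]; b=cv2.imread('pics/side0.png')[130:275,225:295]
a=cv2.resize(a,None,fx=3.4,fy=3.4,interpolation=cv2.INTER_CUBIC);b=cv2.resize(b,None,fx=3.4,fy=3.4,interpolation=cv2.INTER_CUBIC)
c=np.zeros((max(a.shape[0],b.shape[0]),a.shape[1]+b.shape[1],3),np.uint8);c[:a.shape[0],:a.shape[1]]=a;c[:b.shape[0],a.shape[1]:]=b
print(a.shape,c.shape);cv2.imwrite('pics/crop0.png',c)
```

```text
(476, 561, 3) (493, 799, 3)
```

View pics/crop0.png

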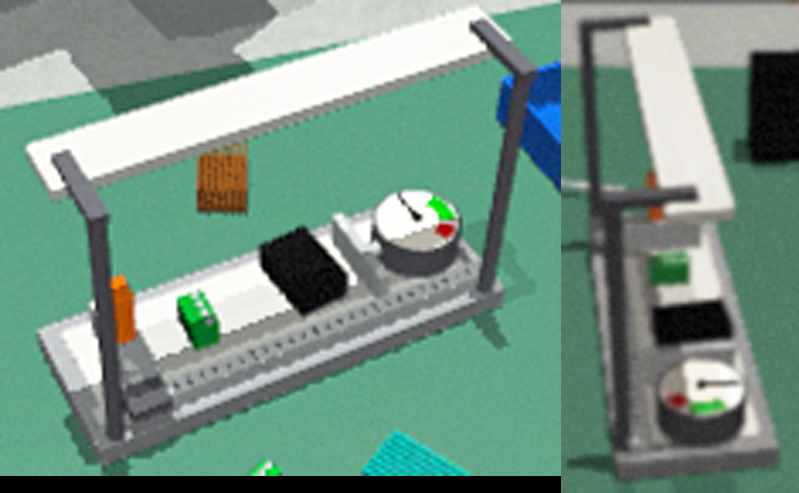

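The crop confirms it: the larger green block (crop 198,320) lies between the orange-tab jaw (120,310) and the black heat sink (305,270), with the needle at 0. Next I'll localize everything.

```bash
cat > h.py <<'E'
import numpy as np,cv2
from workcell import bot
def cam(n):
    m=bot.camera_model(n); m['f']=192/np.tan(np.radians(m['vertical_fov']/2)); return m
def proj(m,X):
    c=np.asarray(X)@np.array(m['R']).T+m['t']; return c[...,:2]/c[...,2:]*m['f']+[m['cx'],m['cy']]
def ray(m,p):
    d=np.array(m['R']).T@[(p[0]-m['cx'])/m['f'],(p[1]-m['cy'])/m['f'],1]; return -np.array(m['R']).T@m['t'],d/np.linalg.norm(d)
def onz(m,p,z):
    o,d=ray(m,p); return o+d*(z-o[2])/d[2]
def tri(ms,ps):
    A=0;b=0
    for m,p in zip(ms,ps):
        o,d=ray(m,p);P=np.eye(3)-np.outer(d,d);A=A+P;b=b+P@o
    return np.linalg.solve(A,b)
def G2W(g,X):
    c,s=np.cos(g[2]),np.sin(g[2]);return np.asarray(X)@np.array([[c,s,0],[-s,c,0],[0,0,1]])+[g[0],g[1],0]
def W2G(g,X):
    c,s=np.cos(g[2]),np.sin(g[2]);return (np.asarray(X)-[g[0],g[1],0])@np.array([[c,-s,0],[s,c,0],[0,0,1]])
E
python3 - <<'E'
from h import *
from scipy.optimize import least_squares
S,D=cam('scene'),cam('side')
def sc(u,v):return(u/3.4+179.6,v/3.4+139.6)
def sd(u,v):return((u-561)/3.4+224.6,v/3.4+129.6)
pts=[(S,sc(38,335),(-60,-165,20)),(S,sc(100,445),(60,-165,20)),(S,sc(505,290),(60,165,20)),(S,sc(417,219),(-8,125,50)),(S,sc(27,148),(-23,-165,233)),
(D,sd(775,448),(-60,165,20)),(D,sd(617,458),(60,165,20)),(D,sd(701,388),(-8,125,50)),(D,sd(733,215),(-23,165,214))]
f=lambda g:np.concatenate([proj(m,G2W(g,np.array(X)/1e3))-p for m,p,X in pts])
r=least_squares(f,[.45,0,0],loss='soft_l1');g=r.x;print(g,np.degrees(g[2]));print(f(g).reshape(-1,2).round(1).tolist())
np.save('g.npy',g)
for n,m,box in(('scene',S,(180,345,140,280)),('side',D,(225,295,180,275))):
    im=cv2.imread(f'pics/{n}0.png');h=cv2.cvtColor(im,cv2.COLOR_BGR2HSV)
    for nm,lo,hi in(('green',(50,140,60),(70,255,255)),('orange',(5,180,150),(18,255,255)),('black',(0,0,0),(180,255,35))):
        k=cv2.inRange(h,lo,hi);q=np.zeros_like(k);x0,x1,y0,y1=box;q[y0:y1,x0:x1]=k[y0:y1,x0:x1]
        for c in cv2.findContours(q,0,2)[0]:
            if cv2.contourArea(c)>12:
                M=cv2.moments(c);p=(M['m10']/M['m00'],M['m01']/M['m00'])
                print(n,nm,cv2.contourArea(c),np.round(p,1),cv2.boundingRect(c),[tuple((W2G(g,onz(m,p,z))*1e3).round(0)) for z in(.033,.072)])
    im=cv2.imread(f'pics/{n}0.png');h=cv2.cvtColor(im,cv2.COLOR_BGR2HSV);k=cv2.inRange(h,(105,150,60),(125,255,255))
    cs=[c for c in cv2.findContours(k,0,2)[0] if 600<cv2.contourArea(c)]
    for c in cs:
        q=cv2.approxPolyDP(c,4,True)[:,0];print('bin',n,cv2.boundingRect(c),[tuple(onz(m,p,.045)[:2].round(3)) for p in q])
E
```

```text
[ 0.55982245 -0.00927559  0.17402565] 9.970935299064648
[[-0.6, -0.6], [0.5, 2.9], [0.6, -0.8], [-0.0, 0.2], [-0.5, -1.3], [1.2, -1.3], [-0.5, 0.7], [-0.3, -1.4], [-0.4, 1.8]]
scene green 70.0 [237.6 234.7] (232, 227, 12, 16) [(np.float64(-5.0), np.float64(-62.0), np.float64(33.0)), (np.float64(26.0), np.float64(-77.0), np.float64(72.0))]
scene green 16.5 [309.2 201. ] (306, 198, 7, 7) [(np.float64(-24.0), np.float64(159.0), np.float64(33.0)), (np.float64(8.0), np.float64(133.0), np.float64(72.0))]
scene orange 65.5 [216.  230.4] (213, 221, 7, 20) [(np.float64(-41.0), np.float64(-104.0), np.float64(33.0)), (np.float64(-9.0), np.float64(-116.0), np.float64(72.0))]
scene orange 54.5 [247.3 190.7] (242, 186, 10, 10) [(np.float64(-134.0), np.float64(30.0), np.float64(33.0)), (np.float64(-97.0), np.float64(11.0), np.float64(72.0))]
scene black 348.0 [268.7 219.3] (257, 207, 25, 25) [(np.float64(-15.0), np.float64(30.0), np.float64(33.0)), (np.float64(17.0), np.float64(11.0), np.float64(72.0))]
bin scene (337, 323, 175, 61) [(np.float64(0.966), np.float64(0.388)), (np.float64(0.966), np.fl
[... 2926 characters left out ...]
 green 34.5 [256.4 209.9] (252, 208, 10, 5) [(np.float64(-7.0), np.float64(-48.0), np.float64(33.0)), (np.float64(-0.0), np.float64(9.0), np.float64(72.0))]
side black 182.5 [262.7 224.6] (252, 219, 23, 12) [(np.float64(-15.0), np.float64(27.0), np.float64(33.0)), (np.float64(-8.0), np.float64(79.0), np.float64(72.0))]
bin side (262, 288, 85, 72) [(np.float64(0.388), np.float64(0.256)), (np.float64(0.534), np.float64(0.271)), (np.float64(0.521), np.float64(0.425)), (np.float64(0.385), np.float64(0.409)), (np.float64(0.375), np.float64(0.374))]
bin side (20, 132, 162, 252) [(np.float64(0.926), np.float64(-0.655)), (np.float64(0.931), np.float64(0.481)), (np.float64(0.917), np.float64(0.479))]
```

```bash
python3 -m crank '[[[0.6,1,0.2,0,0,-0.19],[0.6,1,0.2,0,0,-0.19],[0.6,1,0.2,0,0,-0.19],[0.6,1,0.2,0,0,-0.19],[0.6,1,0,0.063,-0.36,0],[0.6,1,0,0.063,-0.36,0],[0.6,1,0,0.063,-0.36,0],[0.6,1,0,0.063,-0.36,0],[0.6,1,0,0.063,-0.36,0],[0.6,1,0,0.063,-0.36,0],[0.6,1,0,0.063,-0.36,0],[0.6,1,0,0.063,-0.36,0],[0.6,1,0,0.063,-0.36,0],[0.6,1,0,0.063,-0.36,0],[0.6,1,0,0.063,-0.36,0],[0.6,1,0,0.063,-0.36,0],[0.6,1,0,0.063,-0.36,0],[0.6,1,0,0.063,-0.36,0],[0.6,1,0,0.063,-0.36,0],[0.6,1,0,0.063,-0.36,0]]]' 0.6
python3 -m crank '[[[0.6,1,-0.6,0,0,0],[0.6,1,-0.6,0,0,0],[0.6,1,-0.6,0,0,0],[0,0,0,0,0,0],[0,0,0,0,0,0],[0,0,0,0,0,0]]]'
python3 - <<'E'
from h import *
m=cam('wrist');im=bot.camera('wrist');cv2.imwrite('pics/w1.png',im[:,:,::-1])
import pickle;pickle.dump(m,open('w1.pkl','wb'))
o=bot.get_obs();print(o['ee_pos'],o['tcp_rot'],o['q'],o['time'],m)
E
```

```text
time: 1.77
ee_pos: [0.3853, -0.1296, 0.2661]
tcp_rot: [179.9, -40.3, 10.1]
wrist_force: [-0.4, -0.2, -0.3]
opening: 0.0514
grasp_force: 0.0
time: 2.27
ee_pos: [0.4244, -0.0728, 0.2315]
tcp_rot: [-180.0, -40.0, 10.2]
wrist_force: [-0.9, 0.0, -0.0]
opening: 0.0513
grasp_force: 0.0
[ 0.42437497 -0.07332089  0.23184676] [-179.98038697  -40.01606499   10.09577595] [-21.99261712 -48.51976101 -39.73509161  63.36889416  19.99085732
 154.34615075] 2.3167 {'vertical_fov': 71.40897142595274, 'cx': 253.9888694769109, 'cy': 187.89004584305596, 'R': array([[ 1.76298090e-01, -9.84336824e-01, -3.08696845e-05],
       [-9.13300998e-01, -1.63563633e-01, -3.72998961e-01],
       [ 3.67151563e-01,  6.57871975e-02, -9.27831760e-01]]), 't': array([-0.14711972,  0.4984708 ,  0.20493684]), 'f': np.float64(267.1521348782856)}
```

View pics/w1.png

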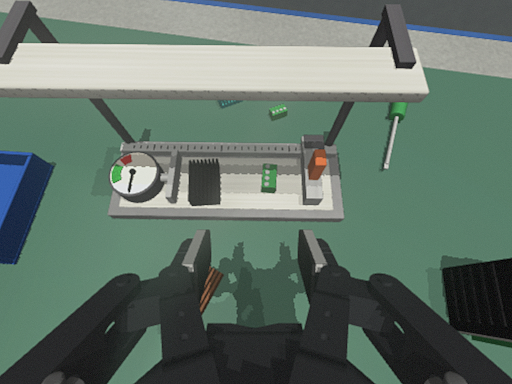

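The wrist view shows the whole bed: connector (269,177), heat sink (204,182), tab (317,163), dial (135,176). The bed's near edge runs from (110,217) to (343,217). I'll measure from an enlarged crop.

Run:
```python
import cv2
a=cv2.imread('pics/w1.png')[135:225,165:350];cv2.imwrite('pics/w1c.png',cv2.resize(a,None,fx=4.3,fy=4.3,interpolation=cv2.INTER_CUBIC))
```

```text
(no output)
```

View pics/w1c.png

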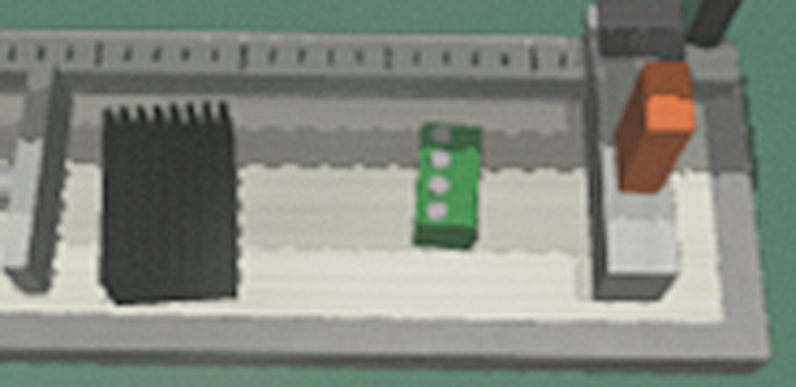

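Run:
```python
from h import *
import pickle
m=pickle.load(open('w1.pkl','rb'));g=np.load('g.npy')
P=lambda u,v:(u/4.3+164.6,v/4.3+134.6)
for n,u,v,z in [('bed nr',768,352,.02),('bed fr',735,40,.02),('anvil near bot(-42,70)',45,293,.02),('jaw near bot (-42)',593,298,.021),('jaw near top',608,270,.05),
 ('tab top',669,96,.095),('c FL',424,122,.042),('c FR',482,127,.042),('c NR',475,233,.042),('c NL',416,227,.042),('c nl bot',414,243,.02),('c nr bot',473,249,.02),
 ('hs bl',118,303,.02),('hs br',237,297,.02),('hs tl near',100,283,.045),('hs FL',104,113,.045),('hs FR',230,105,.045)]:
    X=onz(m,P(u,v),z);print(n,(X*1e3).round(1)[:2],(W2G(g,X)*1e3).round(1)[:2])
# full-picture bed corners left near
X=onz(m,(110.5,211),.02);print('bed near +y',(W2G(g,X)*1e3).round(1))
```

```text
bed nr [ 526.8 -179.9] [ -62.1 -162.4]
bed fr [ 640.7 -162.1] [  53.2 -164.6]
anvil near bot(-42,70) [505.2  53.7] [-42.9  71.5]
jaw near bot (-42) [ 534.7 -122.6] [ -44.4 -107.3]
jaw near top [ 533.8 -122.4] [ -45.2 -106.9]
tab top [ 570.1 -127.3] [ -10.3 -118.1]
c FL [577.4 -59.2] [  8.7 -52.2]
c FR [579. -78.] [  7. -71.]
c NR [541.9 -81.2] [-30.1 -67.8]
c NL [540.6 -62.7] [-28.2 -49.3]
c nl bot [543.7 -62.1] [-25.  -49.2]
c nr bot [545.  -81.7] [-27.1 -68.8]
hs bl [506.   29.3] [-46.3  47.3]
hs br [514.9  -8.4] [-44.1   8.7]
hs tl near [504.3  28.9] [-48.1  47.2]
hs FL [560.8  43.2] [10.1 51.5]
hs FR [570.9   3.7] [13.1 10.9]
bed near +y [-55.3 159.7  20. ]
```

```bash
python3 -m crank '[[[0.47,0,-0.65,0,0,-0.06],[0.47,0,-0.65,0,0,-0.06],[0.47,0,-0.65,0,0,-0.06],[0.47,0,-0.65,0,0,-0.06],[0.47,0,-0.65,0,0,-0.06],[0.47,0,-0.65,0,0,-0.06],[0.47,0,-0.65,0,0,-0.06],[0.47,0,-0.65,0,0,-0.06],[0.47,0,-0.65,0,0,-0.06],[0.47,0,-0.65,0,0,-0.06],[0.47,0,-0.65,0,0,-0.06],[0.47,0,-0.65,0,0,0],[0,0,0,0,0,0],[0,0,0,0,0,0]]]'
python3 - <<'E'
from h import *
m=cam('wrist');im=bot.camera('wrist');cv2.imwrite('pics/w2.png',im[:,:,::-1])
import pickle;pickle.dump(m,open('w2.pkl','wb'))
o=bot.get_obs();print(o['ee_pos'],o['tcp_rot'],o['q'],proj(m,o['ee_pos']))
h=cv2.cvtColor(im,cv2.COLOR_RGB2HSV);k=cv2.inRange(h,(50,140,50),(72,255,255))
for c in cv2.findContours(k,0,2)[0]:
    if cv2.contourArea(c)>300:
        r=cv2.minAreaRect(c);print(r,[tuple((onz(m,p,.042)*1e3).round(1)[:2]) for p in cv2.boxPoints(r)])
E
```

```text
time: 3.48
ee_pos: [0.5369, -0.0739, 0.0749]
tcp_rot: [-179.9, -39.9, 5.4]
wrist_force: [0.4, -0.6, -0.6]
opening: 0.0513
grasp_force: 0.0
[ 0.53711884 -0.07384457  0.07583471] [-179.94332146  -39.97649597    5.48009086] [-13.84072778 -30.88445812 -49.07601121  33.47306312  12.32756376
 164.95827295] [252.54596286 256.2124537 ]
```

View pics/w2.png

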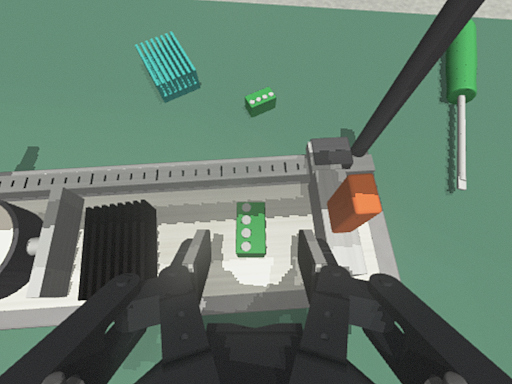

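Fingers straddle the block (251,230), which is aligned with the pads. The jaw (330,190) and sink (120,250) are clear of them.

Run:
```python
from h import *
import pickle
m=pickle.load(open('w2.pkl','rb'));g=np.load('g.npy')
for p,z in [((236,203),.042),((265,202),.042),((265,252),.042),((237,252),.042),((237,257),.02),((265,256),.02),((301,303),.02),((313,155),.05),((159,212),.045),((157,300),.045),((88,205),.045)]:
    X=onz(m,p,z);print(p,(X*1e3).round(1)[:2],(W2G(g,X)*1e3).round(1)[:2])
```

```text
(236, 203) [576.6 -58.1] [  8.1 -51. ]
(265, 202) [579.3 -78.3] [  7.2 -71.3]
(265, 252) [545.  -81.1] [-27.1 -68.1]
(237, 252) [543.2 -62.9] [-25.6 -49.9]
(237, 257) [542.7 -61.6] [-25.9 -48.6]
(265, 256) [545.4 -81.8] [-26.8 -69. ]
(301, 303) [ 516.3 -109. ] [-60.1 -90.6]
(313, 155) [ 615.3 -109.7] [  37.3 -108.5]
(159, 212) [564.3  -7.2] [4.7 1.3]
(157, 300) [510.  -18.5] [-50.7  -0.4]
(88, 205) [564.5  42.5] [13.6 50.1]
```

```bash
python3 -m crank '[[[0.28,0.05,-0.5,0,0,0],[0.28,0.05,-0.5,0,0,0],[0.28,0.05,-0.5,0,0,0],[0,0,0,0,0,0],[0,0,0,0,0,0],[0,0,0,0,0,0]]]'
python3 -m crank '[[[0,0,0,0,0,0],[0,0,0,0,0,0],[0,0,0,0,0,0],[0,0,0,0,0,0],[0,0,0,0,0,0],[0,0,0,0,0,0],[0,0,0,0,0,0],[0,0,0,0,0,0]]]' 0 25
```

```text
time: 4.03
ee_pos: [0.5543, -0.0703, 0.0468]
tcp_rot: [-180.0, -40.1, 5.6]
wrist_force: [0.5, 0.4, 0.6]
opening: 0.051
grasp_force: 0.0
time: 4.7
ee_pos: [0.5546, -0.07, 0.0462]
tcp_rot: [-180.0, -40.1, 5.6]
wrist_force: [-3.8, -1.1, 6.1]
opening: 0.019
grasp_force: 25.3
```

```bash
python3 -m crank '[[[-0.3,-0.05,0.5,0,0,0],[-0.65,-0.08,0.55,0,0,0],[-0.65,-0.08,0.55,0,0,0],[-0.65,-0.08,0.55,0,0,0],[-0.65,-0.08,0.55,0,0,0],[-0.65,-0.08,0.55,0,0,0],[-0.65,-0.08,0.55,0,0,0],[-0.65,-0.08,0.55,0,0,0],[-0.65,-0.08,0.55,0,0,0],[0,0,0,0,0,0]]]'
python3 -m crank '[[[0,0.5,0,0,0,0],[0,0.8,0,0,0,0],[0,1,0,0,0,0],[0,1,0,0,0,0],[0,1,0,0,0,0],[0,1,0,0,0,0],[0,1,0,0,0,0],[0,1,0,0,0,0],[0,1,0,0,0,0],[0,1,0,0,0,0],[0,1,0,0,0,0],[0,1,0,0,0,0],[0,1,0,0,0,0],[0,1,0,0,0,0],[0,1,0,0,0,0],[0,1,0,0,0,0],[0,1,0,0,0,0],[0,1,0,0,0,0],[0,1,0,0,0,0],[0,1,0,0,0,0]]]'
```

```text
time: 5.53
ee_pos: [0.4434, -0.084, 0.1436]
tcp_rot: [-179.9, -39.9, 5.5]
wrist_force: [1.1, -0.3, -0.0]
opening: 0.0196
grasp_force: 24.6
time: 7.2
ee_pos: [0.4929, 0.1548, 0.1441]
tcp_rot: [178.8, -39.1, 18.1]
wrist_force: [0.5, -0.3, -0.3]
opening: 0.0193
grasp_force: 24.6
```

```bash
python3 -c "
from workcell import bot
o=bot.get_obs();print(o['q'].round(1),o['ee_pos'],o['tcp_rot'])"
```

```text
[ 18.  -38.5 -45.3  44.1  -1.2 179.9] [0.49292595 0.15480107 0.14408155] [178.80305477 -39.05966852  18.10008139]
```

```bash
python3 -m crank '[[[-0.4,0.1,0,0,0,0.5],[-0.4,0.3,0,0,0,0.5],[-0.4,0.5,0,0,0,0.5],[-0.3,0.7,0,0,0,0.5],[0,0.7,0,0,0,0.5]]]'; python3 -c "
from workcell import bot
o=bot.get_obs();print(o['q'].round(1),o['ee_pos'],o['tcp_rot'])"
```

```text
time: 7.62
ee_pos: [0.4621, 0.2007, 0.1443]
tcp_rot: [178.8, -39.1, 35.4]
wrist_force: [-0.2, -0.5, -0.4]
opening: 0.0192
grasp_force: 24.7
[ 18.5 -39.8 -45.8  45.8   9.4 166.8] [0.46210791 0.20070588 0.14430929] [178.8051757  -39.08611147  35.39500753]
```

```bash
python3 -m crank '[[[-0.12,0.8,0,0,0,0.1],[-0.12,0.9,0,0,0,0.1],[-0.12,0.9,0,0,0,0.1],[-0.12,0.9,0,0,0,0.1],[-0.12,0.9,0,0,0,0.1],[-0.12,0.9,0,0,0,0.1],[-0.1,0.7,0,0,0,0.1],[0,0,-0.75,0,0,0],[0,0,-0.75,0,0,0],[0,0,-0.75,0,0,0],[0,0,-0.75,0,0,0],[0,0,-0.75,0,0,0],[0,0,-0.75,0,0,0],[0,0,0,0,0,0],[0,0,0,0,0,0]]]'
```

```text
time: 8.87
ee_pos: [0.4458, 0.32, 0.0533]
tcp_rot: [178.8, -39.0, 40.0]
wrist_force: [-0.2, 0.0, -0.7]
opening: 0.0194
grasp_force: 24.7
```

```bash
python3 -m crank '[[[0,0,0,0,0,0],[0,0,0,0,0,0],[0,0,0,0,0,0],[0,0,0,0,0,0],[0,0,0,0,0,0],[0,0,0,0,0,0],[0,0,0.5,0,0,0],[0,0,0.7,0,0,0],[0,0,0.8,0,0,0],[0,0,0.8,0,0,0],[0,0,0.8,0,0,0],[0,0,0.5,0,0,0],[0,0,0.4,0,0,0],[0,0,0,0,0,0]]]' 0.5
python3 - <<'E'
from h import *
for n in('side','scene'):
    m=cam(n);im=bot.camera(n);cv2.imwrite(f'pics/{n}1.png',im[:,:,::-1])
    k=cv2.inRange(cv2.cvtColor(im,cv2.COLOR_RGB2HSV),(50,130,50),(72,255,255))
    for c in cv2.findContours(k,0,2)[0]:
        if cv2.contourArea(c)>12:
            r=cv2.boundingRect(c);print(n,r,onz(m,(r[0]+r[2]/2,r[1]+r[3]/2),.016).round(3))
E
```

```text
time: 10.03
ee_pos: [0.4468, 0.3202, 0.1466]
tcp_rot: [178.8, -39.2, 40.0]
wrist_force: [0.3, 0.0, 0.5]
opening: 0.0429
grasp_force: 0.0
side (294, 315, 17, 19) [0.451 0.328 0.016]
side (209, 212, 8, 8) [ 0.691 -0.048  0.016]
side (188, 177, 28, 9) [ 0.762 -0.257  0.016]
scene (165, 310, 14, 51) [ 0.769 -0.268  0.016]
scene (250, 275, 13, 15) [ 0.7   -0.066  0.016]
scene (306, 198, 7, 7) [0.496 0.152 0.016]
scene (353, 174, 13, 11) [0.455 0.326 0.016]
```

Block lies in the bin (side 302,324, i.e. at its centre). Next is the tab, and I need to know where the network unit stands for the transit.

```bash
python3 -m crank '[[[0,-0.6,0,0,0,-0.15],[0,-1,0,0,0,-0.2],[0,-1,0,0,0,-0.2],[0,-1,0,0,0,-0.2],[0,-1,0,0,0,-0.2],[0,-1,0,0,0,-0.2],[0,-1,0,0,0,-0.2],[0,-1,0,0,0,-0.2],[0,-1,0,0,0,-0.2],[0,-1,0,0,0,-0.2],[0,-1,0,0,0,-0.2],[0,-1,0,0,0,-0.2],[0,-1,0,0,0,-0.2],[0,-1,0,0,0,-0.2],[0,-1,0,0,0,-0.2],[0,-1,0,0,0,-0.2],[0,-1,0,0,0,-0.2],[0,-1,0,0,0,-0.2],[0,-1,0,0,0,-0.2],[0,-0.8,0,0,0,-0.2]]]'
python3 - <<'E'
from h import *
m=cam('scene')
for p,z in [((98,200),.11),((122,195),.11),((108,247),0),((132,243),0)]:print(onz(m,p,z).round(3))
print(bot.get_obs()['q'].round(1))
E
```

```text
time: 11.8
ee_pos: [0.4483, -0.0698, 0.143]
tcp_rot: [178.9, -38.8, 12.6]
wrist_force: [1.1, 0.3, -0.8]
opening: 0.0432
grasp_force: 0.0
[ 0.428 -0.374  0.11 ]
[ 0.428 -0.319  0.11 ]
[ 0.482 -0.378  0.   ]
[ 0.486 -0.321  0.   ]
[-19.6 -45.6 -47.9  52.9  18.6 154. ]
```

```bash
python3 -m crank '[[[0.53,-0.55,-0.15,0,0,-0.07],[0.53,-0.55,-0.15,0,0,-0.07],[0.53,-0.55,-0.15,0,0,-0.07],[0.53,-0.55,-0.15,0,0,-0.07],[0.53,-0.55,-0.15,0,0,-0.07],[0.53,-0.55,-0.15,0,0,-0.03],[0,0,0,0,0,0],[0,0,0,0,0,0]]]'
python3 - <<'E'
from h import *
import pickle
m=cam('wrist');im=bot.camera('wrist');cv2.imwrite('pics/w3.png',im[:,:,::-1]);pickle.dump(m,open('w3.pkl','wb'))
o=bot.get_obs();print(o['ee_pos'],o['tcp_rot'],proj(m,o['ee_pos']))
E
```

```text
time: 12.47
ee_pos: [0.5118, -0.1344, 0.1247]
tcp_rot: [179.0, -38.8, 10.1]
wrist_force: [-0.2, 0.1, -1.1]
opening: 0.0428
grasp_force: 0.0
[ 0.51183281 -0.1341269   0.12516294] [178.98682251 -38.80952496  10.11946564] [252.18555977 256.73048551]
```

View pics/w3.png

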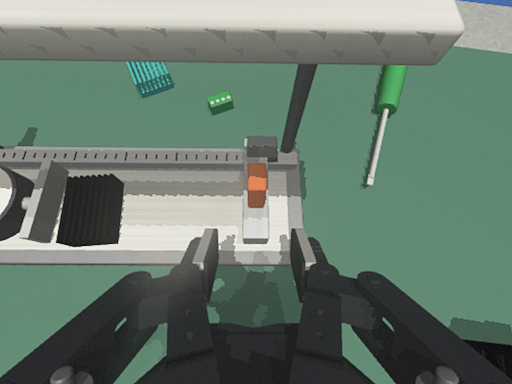

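Tab (257,185) is between the open fingers (205 and 303) and the bed edges are horizontal in the picture, so the gauge yaw is about 10°.

Run:
```python
from h import *
import pickle
m=pickle.load(open('w3.pkl','rb'));g=np.load('g.npy')
im=cv2.imread('pics/w3.png');k=cv2.inRange(cv2.cvtColor(im,cv2.COLOR_BGR2HSV),(2,150,60),(18,255,255));k[:100]=0
c=max(cv2.findContours(k,0,2)[0],key=cv2.contourArea);q=cv2.approxPolyDP(c,2,True)[:,0]
for p in q:print(p,[(onz(m,p,z)*1e3).round(1)[:2] for z in(.095,.05)])
for p,z in [((243,242),.05),((243,165),.05),((40,240),.02),((0,262),.02),((301,262),.02),((0,150),.02),((298,150),.02)]:X=onz(m,p,z);print(p,X.round(4),(W2G(g,X)*1e3).round(1))
```

```text
[250 176] [array([ 569.9, -123. ]), array([ 589. , -119.7])]
[249 189] [array([ 560.1, -124. ]), array([ 576.6, -120.9])]
[265 190] [array([ 561.3, -135.1]), array([ 578.1, -134.9])]
[265 178] [array([ 570.2, -133.7]), array([ 589.3, -133.2])]
(243, 242) [ 0.5303 -0.124   0.05  ] [ -48.9 -107.9   50. ]
(243, 165) [ 0.5986 -0.1116  0.05  ] [  20.5 -107.5   50. ]
(40, 240) [0.5058 0.062  0.02  ] [-40.9  79.6  20. ]
(0, 262) [0.4815 0.0882 0.02  ] [-60.2 109.6  20. ]
(301, 262) [ 0.526  -0.1774  0.02  ] [ -62.4 -159.7   20. ]
(0, 150) [0.5865 0.1436 0.02  ] [ 52.8 145.9  20. ]
(298, 150) [ 0.6397 -0.1625  0.02  ] [  52.2 -164.8   20. ]
```

```bash
python3 -m crank '[[[0.6,0.06,-0.45,0,0,0],[0.6,0.06,-0.45,0,0,0],[0.6,0.06,-0.45,0,0,0],[0.6,0.06,-0.45,0,0,0],[0.6,0.06,-0.45,0,0,0],[0,0,0,0,0,0],[0,0,0,0,0,0]]]'
python3 -m crank '[[[0,0,0,0,0,0],[0,0,0,0,0,0],[0,0,0,0,0,0],[0,0,0,0,0,0],[0,0,0,0,0,0],[0,0,0,0,0,0],[0,0,0,0,0,0]]]' 0 30
```

```text
time: 13.1
ee_pos: [0.572, -0.1275, 0.0807]
tcp_rot: [179.0, -38.8, 10.2]
wrist_force: [-0.6, -0.2, 0.8]
opening: 0.0428
grasp_force: 0.0
time: 13.68
ee_pos: [0.5725, -0.1281, 0.0823]
tcp_rot: [178.9, -39.0, 10.2]
wrist_force: [-7.0, 1.4, 5.6]
opening: 0.0136
grasp_force: 31.4
```

```bash
python3 -m crank '[[[-0.035,0.197,0,0,0,0],[-0.07,0.394,0,0,0,0],[-0.07,0.394,0,0,0,0],[-0.07,0.394,0,0,0,0],[-0.07,0.394,0,0,0,0],[-0.07,0.394,0,0,0,0],[-0.07,0.394,0,0,0,0],[-0.07,0.394,0,0,0,0],[-0.07,0.394,0,0,0,0],[-0.07,0.394,0,0,0,0],[-0.07,0.394,0,0,0,0],[-0.07,0.394,0,0,0,0],[0,0,0,0,0,0]]]'
python3 -c "
from h import *
g=np.load('g.npy');o=bot.get_obs();print(o['q'].round(1),(W2G(g,o['ee_pos'])*1e3).round(1),(W2G(g,[.5725,-.1281,.0823])*1e3).round(1))"
```

```text
time: 14.77
ee_pos: [0.5574, -0.0372, 0.0824]
tcp_rot: [178.8, -39.1, 10.3]
wrist_force: [17.9, 2.0, -9.9]
opening: 0.0131
grasp_force: 30.3
[ -9.  -27.8 -46.1  33.9  10.8 164.9] [ -7.2 -27.1  82.4] [  -8.1 -119.2   82.3]
```

```bash
python3 -m crank '[[[0,0.15,0,0,0,0],[-0.02,0.15,0,0,0,0],[-0.02,0.15,0,0,0,0],[-0.02,0.15,0,0,0,0],[-0.02,0.15,0,0,0,0],[-0.02,0.15,0,0,0,0],[-0.02,0.15,0,0,0,0],[-0.02,0.15,0,0,0,0],[-0.02,0.15,0,0,0,0],[-0.02,0.15,0,0,0,0],[0,0,0,0,0,0],[0,0,0,0,0,0]]]'
cat > look.py <<'E'
from h import *
import sys
g=np.load('g.npy');o=bot.get_obs();e=W2G(g,o['ee_pos'])*1e3;print(e.round(1),'face~',round(e[1]+119.2-107.7,1))
n=sys.argv[1]
a=bot.camera('scene')[185:245,225:330,::-1];b=bot.camera('wrist')[100:300,:256,::-1]
cv2.imwrite(f'pics/{n}.png',np.vstack([cv2.resize(a,(630,360),interpolation=cv2.INTER_CUBIC),cv2.resize(b,(307,240))if 0 else np.pad(cv2.resize(b,(307,240)),((0,0),(0,323),(0,0)))]))
E
python3 look.py l1
```

```text
time: 15.77
ee_pos: [0.553, -0.0087, 0.0824]
tcp_rot: [178.8, -39.0, 10.2]
wrist_force: [-5.1, -6.1, 4.6]
opening: 0.0138
grasp_force: 33.9
[-6.6  1.8 82.4] face~ 13.3
```

View pics/l1.png

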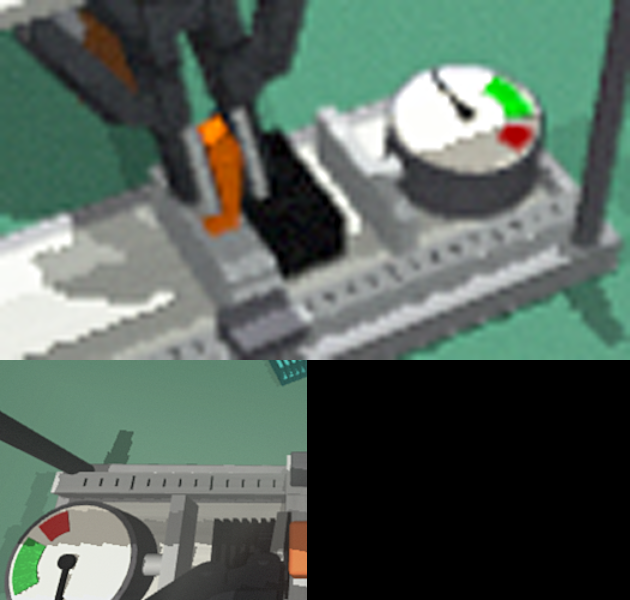

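The jaw has reached the heat sink. The anvil gap is still open and the needle is at 0, pointing to the robot. I'll add a numeric needle reading and go on.

```bash
cat > needle.py <<'E'
from h import *
import sys
g=np.load('g.npy');o=bot.get_obs();e=W2G(g,o['ee_pos'])*1e3;print(e.round(1),'face~',round(e[1]+11.5,1),o['wrist_force'].round(1))
for n in('scene','wrist'):
    m=cam(n);im=bot.camera(n)[:,:,::-1]
    cor=np.array([[-40,93,50],[-40,157,50],[24,157,50],[24,93,50]])/1e3  # rows=x, cols=y
    H=cv2.getPerspectiveTransform(np.float32([[0,0],[256,0],[256,256],[0,256]]),proj(m,G2W(g,cor)).astype(np.float32))
    r=cv2.warpPerspective(im,H,(256,256),flags=cv2.INTER_CUBIC|cv2.WARP_INVERSE_MAP)
    cv2.imwrite(f'pics/d_{n}_{sys.argv[1]}.png',r)
    v,u=np.mgrid[:256,:256];x=(v-128)/4.;y=(u-128)/4.;R=np.hypot(x,y);k=(r.max(2)<75)&(R>9)&(R<21)
    th=np.arctan2(y[k],-x[k])  # 0 = -x, clockwise from above = toward +y
    h,b=np.histogram(th,36,(-np.pi,np.pi));j=h.argmax();s=abs(np.angle(np.exp(1j*(th-b[j]-.087))))<.35
    print(n,k.sum(),np.angle(np.exp(1j*th[s]).mean()).round(2) if k.any() else None)
E
python3 needle.py a
python3 -m crank '[[[-0.02,0.15,0,0,0,0],[-0.025,0.15,0,0,0,0],[-0.025,0.15,0,0,0,0],[-0.025,0.15,0,0,0,0],[-0.025,0.15,0,0,0,0],[-0.025,0.15,0,0,0,0],[0,0,0,0,0,0],[0,0,0,0,0,0]]]'
python3 needle.py b
```

```text
[-6.6  1.8 82.3] face~ 13.3 [-5.1 -7.   2.8]
scene 9 0.11
wrist 638 0.02
time: 16.63
ee_pos: [0.5501, 0.0093, 0.0823]
tcp_rot: [178.8, -39.0, 10.1]
wrist_force: [-6.2, -7.1, 5.4]
opening: 0.0133
grasp_force: 34.1
[-6.4 19.9 82.3] face~ 31.4 [-6.2 -7.1  5.4]
scene 6 0.1
wrist 589 0.03
```

```bash
python3 -m crank '[[[-0.01,0.075,0,0,0,0],[-0.01,0.075,0,0,0,0],[0,0,0,0,0,0]]]' | grep -E 'ee_pos|force'; python3 needle.py c
python3 -m crank '[[[-0.01,0.075,0,0,0,0],[-0.01,0.075,0,0,0,0],[0,0,0,0,0,0]]]'| grep -E 'ee_pos|force'; python3 needle.py d
```

```text
ee_pos: [0.5497, 0.0118, 0.0823]
wrist_force: [-6.1, -9.6, 4.3]
grasp_force: 34.8
[-6.3 22.5 82.3] face~ 34.0 [-6.1 -9.6  4.3]
scene 0 None
wrist 605 0.62
ee_pos: [0.5493, 0.0144, 0.0823]
wrist_force: [-8.5, -13.0, 6.8]
grasp_force: 35.4
[-6.3 25.2 82.3] face~ 36.7 [ -8.5 -13.    6.8]
scene 0 None
wrist 526 1.26
```

```bash
python3 -m crank '[[[-0.005,0.03,0,0,0,0],[0,0,0,0,0,0],[0,0,0,0,0,0]]]'| grep -E 'ee_pos|force'; python3 needle.py e
python3 -m crank '[[[0,0,0,0,0,0],[0,0,0,0,0,0],[0,0,0,0,0,0],[0,0,0,0,0,0],[0,0,0,0,0,0]]]' 0.5; python3 needle.py f
```

```text
ee_pos: [0.5492, 0.0148, 0.0823]
wrist_force: [-7.4, -13.0, 5.6]
grasp_force: 35.5
[-6.3 25.6 82.3] face~ 37.1 [ -7.4 -13.    5.6]
scene 151 1.3
wrist 513 1.36
time: 18.2
ee_pos: [0.5493, 0.0171, 0.0814]
tcp_rot: [178.9, -38.9, 10.2]
wrist_force: [1.2, 0.9, -0.5]
opening: 0.0428
grasp_force: 0.0
[-5.8 27.8 81.4] face~ 39.3 [ 1.2  0.9 -0.5]
scene 81 1.32
wrist 1983 1.35
```

View pics/d_wrist_f.png

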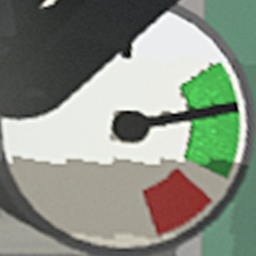

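The dial crop shows the needle at (236,106), inside the green band, after release. Now I back out along the approach direction.

```bash
python3 -m crank '[[[-0.3,-0.05,0.24,0,0,0],[-0.6,-0.1,0.45,0,0,0],[-0.6,-0.1,0.45,0,0,0],[-0.6,-0.1,0.45,0,0,0],[-0.6,-0.1,0.45,0,0,0],[-0.6,-0.1,0.45,0,0,0],[-0.6,-0.1,0.45,0,0,0],[-0.4,-0.1,0.3,0,0,0],[0,0,0,0,0,0],[0,0,0,0,0,0],[0,0,0,0,0,0]]]'; python3 needle.py g; python3 -c "
from h import *
cv2.imwrite('pics/w9.png',bot.camera('wrist')[:,:,::-1])"
```

```text
time: 19.22
ee_pos: [0.4634, 0.002, 0.1458]
tcp_rot: [178.9, -38.9, 10.2]
wrist_force: [0.2, 0.4, -0.1]
opening: 0.0429
grasp_force: 0.0
[-93.   27.8 145.8] face~ 39.3 [ 0.2  0.4 -0.1]
scene 65 1.33
wrist 431 1.34
```

View pics/w9.png

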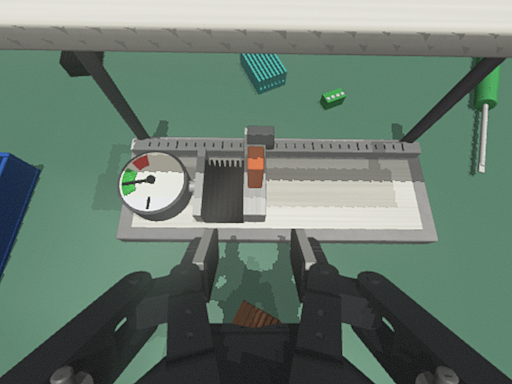

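The heat sink (223,190) is clamped square between anvil and jaw. The needle is in the green at 1.34 rad, and the arm is clear.

```bash
python3 -c "
from workcell import bot
print(bot.job_done())"
```

```text
the job is handed in; nothing more can be done
None
```

The job is handed in, with no verdict shown: the green block lies in the blue bin, the heat sink is clamped square with the needle at about 1.34 rad in the green band, the robot is clear, and the bystanders were not touched.

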